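# Roll the spare filter cartridge back into the row

### The job

The spare water-filter cartridge has rolled forward out of its empty place in the row of spray bottles. With the fingertips pushing on its top, roll it straight back into that gap and stop it there, lying in the row with its middle in line with the bottles' middles, its length along the row, between its two neighbours. Do not pinch or lift it or push it from below its middle, and leave everything else as it stands.

Things in the scene. Friction and masses are not known exactly. Their poses are not given: they have to be found in the camera images.
- cartridge: Spare filter cartridge lying on the mat, free to roll: hard white cylinder, blue end caps and stripe, 72 mm diameter, 130 mm long, 0.3 kg. Origin at its middle, 36 mm above the mat; y along it, x and z turn as it rolls. Starts 70 to 130 mm in front of the gap, within 0.1 rad of parallel to the row. Rolls without slipping; let go below 0.1 m/s it stops within 20 mm.
- gap (a point): Middle of the empty place in the row, on the mat's top face (no mark there). y runs along the row, x across it from the robot's side to the back wall, z up. The row is the line through the three bottles' middles (each within 5 mm of it). The neighbours' middles are about 135 mm to either side: a clear width of 210 mm.
- mat: Black rubber mat, 320 mm (x) by 760 mm (y) and 4 mm thick, fixed on the cupboard floor (z = 0), turned up to 0.22 rad. Origin at the centre of its underside; x towards the back wall. The row of bottles is at x = +90 mm on it.
- bottle_lime: Empty lime-green trigger spray bottle, loose and light (70 g), 60 mm in diameter, 178 mm high, upright. Origin at the centre of its foot. The three bottles stand in the row, in any order: one on the mat's +y side of the gap, 135 mm from its middle, two on the -y side, 135 and 215 mm from it.
- bottle_white: Empty white trigger spray bottle, the same size. Origin at the centre of its foot.
- bottle_blue: Empty blue trigger spray bottle, the same size. Origin at the centre of its foot.
- turntable_rim (a point): A point on the upper tray's rim of the spinning two-tier turntable (trays 220 mm in diameter, upper one 155 mm high, contents up to 225 mm); turns freely. Its axis stands 310 mm to the +y side of the gap's middle and 40 mm to the robot's side of the row. Shows whether it has been turned.
- pipe_key: Chrome T-handled pipe key lying at the front -y end of the mat, about 150 mm long, 105 mm across the T, 18 mm high. Origin near its middle, on the mat's surface.
- grout_brush: Compact tile grout brush with an orange handle, 155 mm long, 32 mm high, lying at the front of the mat on the +y side. Origin near its middle, on the mat's surface.
- leak_alarm: Round white leak-alarm puck, 62 mm in diameter, 18 mm high, on the mat near its -y end. Origin at the centre of its underside.
Not all that is in view belongs to the job. What is shaped like the cartridge but pink is not meant.

How it is judged:
On the way:
1. the cartridge has rolled about a fifth of a turn or more from how it lay (rolled, not slid along) (angle between cartridge's own z axis and vertical above 1.2 rad), for 0.02 s.
At the end, for the whole second after the job is handed in: The cartridge lies still on the mat in the gap: its middle within 15 mm of the line of the bottles and 35 mm of the gap's middle along it, its length within 0.18 rad of the row's direction; everything else is within 12 mm of where it stood (x of cartridge in the frame of gap between -0.015 and 0.015 m and y of cartridge in the frame of gap between -0.035 and 0.035 m and angle between the y axis of cartridge and the y axis of gap, either way round below 0.18 rad and angle between cartridge's own y axis and vertical above 1.45 rad and height (world z) of cartridge below 0.045 m and linear speed of cartridge below 0.008 m/s and distance of each of bottle_lime, bottle_white, bottle_blue, pipe_key, grout_brush, leak_alarm, turntable_rim from where it was at the start of the episode below 0.012 m); the robot touches nothing.
It fails at once if the cartridge is lifted off the mat (its middle more than 10 mm higher than when it lies) (height (world z) of cartridge above 0.05 m).
It fails at once if the fingers push or pinch the cartridge below its middle instead of on top (grasp point lower than 55 mm above the cupboard floor while touching it) (contact force between the fingers and cartridge above 0.3 N and height (world z) of the grasp point below 0.055 m).
It fails at once if a bottle, the pipe key, the brush, the leak alarm or the turntable is disturbed (moved more than 12 mm) (distance of any of bottle_lime, bottle_white, bottle_blue, pipe_key, grout_brush, leak_alarm, turntable_rim from where it was at the start of the episode above 0.012 m).
It also fails if it takes over 58 s, if anything falls off the work surface, if the arm or the gripper's body presses on something with over 40 N, if the wrist force passes 120 N, or if a joint passes its speed limit or range.

### The arm

A 6-joint arm with a two-finger parallel gripper is mounted at the origin on the work surface. World frame = base frame: x ahead of the robot, y to its left, z up, the work surface at z = 0. Lengths are in m, angles in rad, forces in N, time in s.
With the tool pointing down it reaches from about 0.25 to 0.725 m from the base axis. Payload 9.7 kg.
Tool frame: the origin (TCP) lies midway between the tips of the shut fingers; the grasp point (between the pads) lies 19 mm behind it; y points along the fingers, z is the direction in which the jaws open and shut, and the axes are right-handed (so a half turn about y gives the same grasp; the last joint's range is limited). The gripper opens to 85 mm and grips with 20 to 120 N. Pads are 22 mm wide; open, the fingers measure 114 mm over their backs; the gripper's body (76 mm by 85 mm) begins 54 mm behind the grasp point. The pads swing forward as they close: fully open they stand 13 mm farther back than shut.
Start: joints at [-1.231, 0.087, 0.176, 1.66, 0, 1.571], TCP at [0.183, -0.519, 0.231] pointing down, gripper open.
Joint ranges: [-3.13, 3.13], [-0.85, 1.81], [-1.15, 1.24], [-2.2, 2.28], [-1.44, 1.52], [-3.14, 3.14]. Speed limits (rad/s): [2.22, 2.22, 2.57, 3.14, 3.14, 3.14].

### API

Orientations are given as a 3x3 rotation matrix whose columns are the frame's x, y, z axes.
In Python, from workcell import env, optics, order, finder gives the robot as it stands. The module is installed in compiled form; this text tells all that it offers.
- The arm moves only by the shell command python3 -m crank 'ROWS' [FORCE]. ROWS is text: rows parted by semicolons, each of 7 numbers parted by spaces: the turn, a rotation vector about the world's x, y, z in rad, then the shift along the world's x, y, z in mm, then the opening, from 0 (shut) to 1 (fully open). A call has 1 to 5 rows; each row shifts and turns the commanded pose from where the row before left it; what a row does not reach is not made up. A row lasts 1/8 s, in which the tool goes at most 62.5 mm and 10.7 degrees, less where a joint would pass 70% of its speed; a pose out of reach is approached as far as the arm can. A call is refused whole if a number of a shift passes 62.5 or a number of a turn 0.188, either way. A call with a gripper value outside its range is refused whole. The fingers move at their own pace and stop on an object; FORCE is the grip in N (left out, the last holds). Time passes only in rows, so rows that do not move let the fingers close. It gives the time, the measured TCP pose, the force and the opening at its end, in the units of the state.
- env.sense(): the state, without advancing time (a new reading comes with each control period).
- optics.grab_frame(name): name is "side" or "top" or "wrist"; returns the picture (384x512x3 uint8, blue, green, red); there is no depth.
- optics.calibration(name): a dict with "fx", "fy", "cx", "cy" (pixels), "pose" (4x4, takes a point from camera to world coordinates). Camera axes: x right, y up, looking along -z (the intrinsics and any distortion apply to the point x, -y, -z); pixel columns grow to the right and rows downward; lengths in m; the calibration is good to about 2 mm. The wrist camera is an equidistant fisheye: a pixel r from the principal point sees the ray r / f radians off the axis. A picture is of the moment at which its call begins: read the wrist's pose just before it. calibration takes no time and is no camera call; for the wrist camera it gives the pose at the moment of the call.
- order.finish_job(): hands the job in, once; it reports no verdict.
Trained networks look in the newest picture that a camera, given by its name, has taken for a name from the list of things; names that differ only in an ending like _2 or _b are one class to them, and where a whole thing is asked for, a point or a joint stands for the part that bears it (a point fixed in the world has none). Each returns a list of dicts, best first, with "p" (0 to 1); they miss things now and then, are a little off and sometimes report something else, mostly with a low value. They report only what shows in the picture. A call takes as long as a camera call. They do not tell look-alikes from the thing itself.
- finder.cut_out(camera, query): "pixels" (384x512 bool, what is visible of it) and "rect" ([left, top, right, bottom] in pixels, round what is visible of it).
- finder.pinpoint(camera, query): "centre" ([column, row] in pixels: a listed point, or the origin of a listed thing).
The state is a dict: "time_s": time; "joint_pos": joint angles; "joint_vel": joint speeds; "tau": joint torques, N m; "position": TCP position; "ee_rot": TCP orientation; "ft_force": force on the tool from outside, world axes, zero at the start; "torque": the same for the moment, N m; "finger_gap": opening from 0.0 (shut) to 1.0 (fully open).
Only numpy, scipy, OpenCV 4.12 (cv2) and the standard library are available. Lean on these libraries where they do the work, as an engineer would, in place of code of your own. Each camera call takes 0.05 s, during which the arm holds its last target. There are 200 camera calls.

## Working session

There is one attempt and no reset: what is moved stays moved. The work goes in short steps, Python scripts to look and compute and a shell command to move; the robot and the scene stay as the last step left them, time stands still between calls to the robot, and variables do not carry over. Pictures are saved under pics/ and viewed, about 8 in all and at most 12, crops included, and the job is handed in when it is done.

```bash
mkdir -p pics; python3 - <<'E'
from workcell import env, optics, finder
import cv2,numpy as np
s=env.sense();print(s['time_s'],s['position'],s['ee_rot'],s['finger_gap'],s['ft_force'])
a=[]
for n in('top','side'):
    f=optics.grab_frame(n);cv2.imwrite(f'pics/{n}0.png',f);c=optics.calibration(n);print(n,c)
    for q in('cartridge','bottle_lime','bottle_white','bottle_blue','gap','mat'):
        r=finder.pinpoint(n,q);print(n,q,[(np.round(x['centre'],1).tolist(),round(x['p'],2)) for x in r[:3]])
E
```

```text
0.0 [ 0.18325244 -0.51834254  0.23056452] [[-9.42821862e-01 -4.48012378e-04  3.33296769e-01]
 [-3.33297070e-01  1.24553820e-03 -9.42821039e-01]
 [ 7.26163618e-06 -9.99999124e-01 -1.32364186e-03]] 1.0019502888011023 [ 0.3004191  -0.50912978  0.19000115]
top {'fx': 434.3539386800803, 'fy': 434.3539386800803, 'cx': 256.1548833018309, 'cy': 185.49972644687287, 'pose': array([[ 0.0227232 ,  0.98393955, -0.17704976,  0.27397872],
       [-0.9996737 ,  0.02029562, -0.01551043,  0.03221573],
       [-0.01166799,  0.17734444,  0.98407968,  1.2318512 ],
       [ 0.        ,  0.        ,  0.        ,  1.        ]])}
top cartridge [([168.8, 281.2], 0.97), ([326.5, 188.1], 0.84), ([372.1, 291.2], 0.71)]
top bottle_lime [([398.4, 161.8], 0.87)]
top bottle_white [([280.8, 155.9], 0.65), ([248.3, 126.6], 0.38)]
top bottle_blue [([371.1, 157.9], 0.58)]
top gap [([323.1, 154.5], 0.96)]
top mat [([305.0, 182.7], 0.96)]
side {'fx': 462.048542831352, 'fy': 462.048542831352, 'cx': 254.31622553713373, 'cy': 191.03739074637173, 'pose': array([[-0.68705854,  0.49638494, -0.53061526, -0.34149159],
       [-0.72654043, -0.47884229,  0.49279718,  0.80810715],
       [-0.00946393,  0.72409395,  0.68963641,  1.16402555],
       [ 0.        ,  0.        ,  0.        ,  1.        ]])}
side cartridge [([375.0, 200.7], 0.74), ([293.3, 180.2], 0.67), ([257.8, 290.6], 0.66)]
side bottle_lime [([309.7, 146.7], 0.85), ([277.8, 189.6], 0.17)]
side bottle_white [([242.5, 187.3], 0.6)]
side bottle_blue [([293.3, 158.7], 0.72), ([332.6, 149.9], 0.34)]
side gap [([271.5, 170.2], 0.87), ([332.6, 153.5], 0.4)]
side mat [([277.3, 192.9], 0.89)]
```

View pics/top0.png

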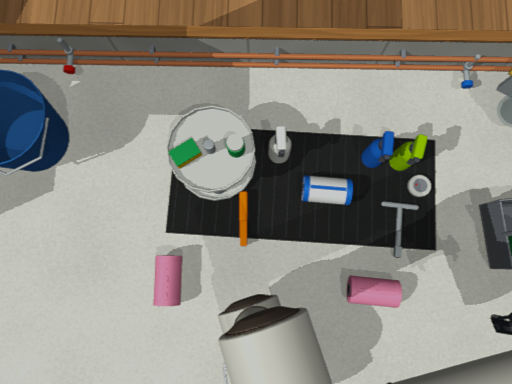

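View pics/side0.png

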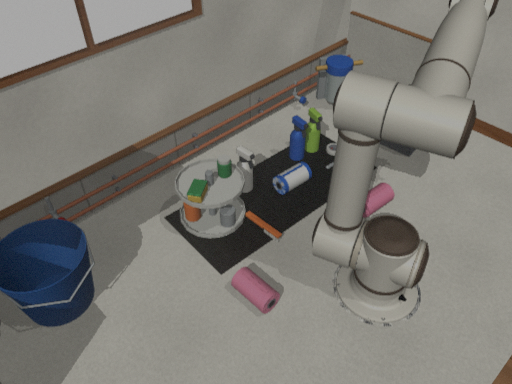

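```bash
cat >h.py <<'E'
import numpy as np
from workcell import env, optics, finder
def ray(n,p,c=None):
    c=c or optics.calibration(n);P=c['pose'];u=(p[0]-c['cx'])/c['fx'];v=(p[1]-c['cy'])/c['fy']
    if n=='wrist':
        r=np.hypot(u,v);k=np.sin(r)/max(r,1e-9);d=np.array([u*k,-v*k,-np.cos(r)])
    else: d=np.array([u,-v,-1])
    return P[:3,3],P[:3,:3]@d
def at(n,p,z,c=None):
    o,d=ray(n,p,c);return (o+d*(z-o[2])/d[2])[:2]
E
python3 - <<'E'
from h import *
import cv2
T={'cart':([326.5,188.1],[293.3,180.2],.04),'white':([280.8,155.9],[242.5,187.3],.004),'blue':([371.1,157.9],[293.3,158.7],.004),'lime':([398.4,161.8],[309.7,146.7],.004),'gap':([323.1,154.5],[271.5,170.2],.004),'mat':([305,182.7],[277.3,192.9],0)}
for k,(a,b,z) in T.items(): print(k,at('top',a,z).round(4),at('side',b,z).round(4))
for p in([435,140],[435,249],[167,233]):print(at('top',p,.004).round(4))
f=optics.grab_frame('top')
print('q')
for q in('cartridge','mat','bottle_white','bottle_blue','bottle_lime'):
    for m in finder.cut_out('top',q)[:3]:
        P=m['pixels'];ys,xs=np.nonzero(P);(c,wh,a)=cv2.minAreaRect(np.c_[xs,ys].astype(np.float32))
        bx=cv2.boxPoints((c,wh,a));print(q,round(m['p'],2),m['rect'],[at('top',b,.004 if q=='mat' else .04).round(3).tolist() for b in bx])
E
```

```text
cart [ 0.4851 -0.1447] [ 0.4668 -0.1355]
white [ 0.5838 -0.0181] [ 0.5956 -0.0033]
blue [ 0.583  -0.2795] [ 0.5785 -0.2574]
lime [ 0.5729 -0.3578] [ 0.5844 -0.3604]
gap [ 0.5904 -0.1408] [ 0.5893 -0.1473]
mat [ 0.5067 -0.0889] [ 0.489  -0.0771]
[ 0.6403 -0.4663]
[ 0.3255 -0.4506]
[0.3534 0.3002]
q
cartridge 0.79 [347.3, 275.5, 403.8, 305.6] [[0.178, -0.192], [0.25, -0.2], [0.24, -0.345], [0.169, -0.336]]
cartridge 0.72 [302.6, 172.6, 352.3, 206.2] [[0.449, -0.074], [0.522, -0.08], [0.512, -0.219], [0.439, -0.211]]
cartridge 0.62 [154.2, 254.7, 182.8, 306.0] [[0.162, 0.318], [0.293, 0.32], [0.292, 0.247], [0.161, 0.246]]
mat 0.61 [165.9, 128.3, 438.2, 251.4] [[0.351, 0.304], [0.676, 0.304], [0.642, -0.485], [0.323, -0.45]]
bottle_white 0.65 [270.8, 126.3, 292.1, 164.8] [[0.553, 0.016], [0.662, 0.018], [0.663, -0.045], [0.555, -0.046]]
bottle_white 0.26 [238.8, 188.3, 248.8, 249.0] [[0.472, 0.096], [0.472, 0.076], [0.323, 0.072], [0.323, 0.091]]
bottle_blue 0.96 [365.6, 132.1, 391.9, 167.6] [[0.577, -0.235], [0.664, -0.319], [0.618, -0.363], [0.532, -0.279]]
bottle_lime 0.56 [387.7, 133.9, 428.9, 170.3] [[0.588, -0.308], [0.655, -0.421], [0.595, -0.451], [0.53, -0.338]]
```

```bash
r='0'; python3 -m crank '0 0 -0.08 26 37 0 0.5;0 0 -0.08 26 37 0 0.5;0 0 -0.08 26 37 0 0.5;0 0 -0.08 26 37 0 0.5;0 0 -0.07 26 37 0 0.5'; python3 -m crank '0 0 0 26 37 0 0.5;0 0 0 26 37 0 0.5;0 0 0 26 37 0 0.5;0 0 0 26 37 0 0.5;0 0 0 26 37 0 0.5'
python3 -m crank '0 0 0 0 0 0 0.5;0 0 0 0 0 0 0.5'
python3 - <<'E'
from h import *
import cv2
s=env.sense();print(s['time_s'],s['position'],s['ee_rot'].round(3) if hasattr(s['ee_rot'],'round') else s['ee_rot'],s['finger_gap'],s['ft_force'])
c=optics.calibration('wrist');print(c)
f=optics.grab_frame('wrist');cv2.imwrite('pics/w1.png',f)
for q,z in(('cartridge',.04),('bottle_lime',.004),('bottle_white',.004),('bottle_blue',.004),('gap',.004),('mat',.0)):
    r=finder.pinpoint('wrist',q);print(q,[(np.round(x['centre'],1).tolist(),round(x['p'],2),at('wrist',x['centre'],z,c).round(4)) for x in r[:3]])
f=optics.grab_frame('top');cv2.imwrite('pics/t1.png',f)
for q,z in(('cartridge',.04),('gap',.004)):
    r=finder.pinpoint('top',q);print(q,[(np.round(x['centre'],1).tolist(),round(x['p'],2),at('top',x['centre'],z).round(4)) for x in r[:3]])
E
```

```text
time_s: 1.62
position: [0.3139, -0.3323, 0.2314]
ee_rot: [[-0.999, 0.0, -0.053], [0.053, -0.0, -0.999], [-0.0, -1.0, 0.0]]
ft_force: [1.2, -1.1, 0.6]
finger_gap: 0.497
time_s: 2.25
position: [0.444, -0.1472, 0.2315]
ee_rot: [[-0.999, 0.001, -0.05], [0.05, -0.0, -0.999], [-0.001, -1.0, 0.0]]
ft_force: [1.4, 0.3, -0.5]
finger_gap: 0.499
time_s: 2.5
position: [0.4431, -0.1486, 0.2313]
ee_rot: [[-0.999, -0.0, -0.049], [0.049, -0.0, -0.999], [0.0, -1.0, 0.0]]
ft_force: [0.1, -0.1, 0.4]
finger_gap: 0.501
2.5 [ 0.44314956 -0.14863446  0.23128177] [[-0.999 -0.    -0.049]
 [ 0.049 -0.    -0.999]
 [ 0.    -1.     0.   ]] 0.5013075677893812 [ 0.14983456 -0.13938834  0.43268505]
{'fx': 297.3186396354542, 'fy': 297.3186396354542, 'cx': 256.1274225602589, 'cy': 200.1888835713403, 'pose': array([[-4.93927582e-02,  9.58290806e-01,  2.81494383e-01,
         5.14048360e-01],
       [-9.98779415e-01, -4.74433822e-02, -1.37406410e-02,
        -1.53243537e-01],
       [ 1.87515636e-04, -2.81829483e-01,  9.59464490e-01,
         3.74140577e-01],
       [ 0.00000000e+00,  0.00000000e+00,  0.00000000e+00,
         1.00000000e+00]])}
cartridge [([253.4, 144.8], 0.77, array([ 0.4809, -0.1486])), ([341.2, 327.2], 0.75, array([ 0.2124, -0.2655])), ([30.5, 309.4], 0.75, array([0.2293, 0.2721]))]
bottle_lime [([411.9, 69.3], 0.81, array([ 0.5778, -0.3655])), ([197.3, 129.5], 0.46, array([ 0.5011, -0.079 ]))]
bottle_white [([147.9, 65.5], 0.66, array([ 0.591, -0.019]))]
bottle_blue [([355.3, 61.5], 0.75, array([ 0.582 , -0.2824]))]
gap [([9.0, 34.7], 0.34, array([0.7026, 0.2359]))]
mat []
cartridge [([325.8, 188.8], 0.81, array([ 0.4831, -0.1427])), ([166.6, 282.3], 0.65, array([0.2192, 0.2856]))]
gap [([322.5, 154.7], 0.66, array([ 0.5897, -0.139 ])), ([244.8, 127.7], 0.43, array([0.6671, 0.0889]))]
```

View pics/w1.png

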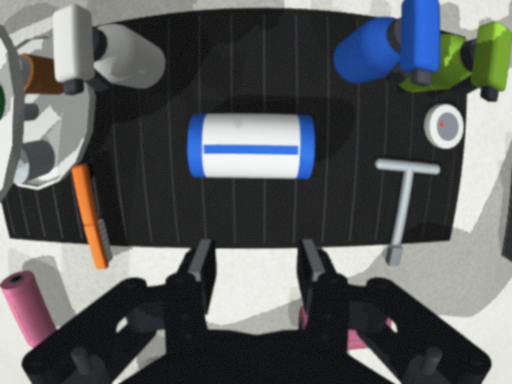

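```bash
python3 -m crank '0 0 0 19 0 -45 0.5;0 0 0 19 0 -50 0.5;0 0 0 0 0 -47 0.5;0 0 0 0 0 0 0.5;0 0 0 0 0 0 0.5'; for i in 1; do python3 -m crank '0 0 0 0 0 -4 0.5;0 0 0 0 0 -4 0.5;0 0 0 0 0 0 0.5'; done
```

```text
time_s: 3.62
position: [0.482, -0.1488, 0.0913]
ee_rot: [[-0.999, 0.002, -0.05], [0.05, -0.001, -0.999], [-0.002, -1.0, 0.0]]
ft_force: [0.5, 0.8, 0.5]
finger_gap: 0.5
time_s: 4.0
position: [0.4813, -0.1486, 0.0815]
ee_rot: [[-0.999, 0.0, -0.05], [0.05, -0.0, -0.999], [-0.0, -1.0, 0.0]]
ft_force: [1.2, -0.1, -0.1]
finger_gap: 0.499
```

```bash
python3 -m crank '0 0 0 0 0 -4 0.5;0 0 0 0 0 0 0.5';python3 -m crank '0 0 0 0 0 -2 0.5;0 0 0 0 0 0 0.5'; python3 -m crank '0 0 0 0 0 -2 0.5;0 0 0 0 0 0 0.5'
```

```text
time_s: 4.25
position: [0.4811, -0.1485, 0.0769]
ee_rot: [[-0.999, -0.001, -0.05], [0.05, 0.0, -0.999], [0.001, -1.0, -0.0]]
ft_force: [-0.2, -0.7, 0.9]
finger_gap: 0.503
time_s: 4.5
position: [0.4812, -0.1485, 0.0751]
ee_rot: [[-0.999, -0.0, -0.05], [0.05, 0.0, -0.999], [0.0, -1.0, -0.0]]
ft_force: [0.6, -0.3, -1.1]
finger_gap: 0.498
time_s: 4.75
position: [0.4819, -0.1486, 0.0741]
ee_rot: [[-0.999, 0.002, -0.05], [0.05, -0.0, -0.999], [-0.002, -1.0, 0.0]]
ft_force: [0.0, 1.1, 5.3]
finger_gap: 0.505
```

```bash
python3 -m crank '0 0 0 6 -0.3 -1 0.5;0 0 0 10 -0.5 0 0.5;0 0 0 10 -0.5 -0.5 0.5;0 0 0 8 -0.4 -1 0.5;0 0 0 4 -0.2 -0.5 0.5'; python3 -m crank '0 0 0 0 0 20 0.5;0 0 0 0 0 40 0.5;0 0 0 -45 2 40 0.5;0 0 0 -45 2 0 0.5;0 0 0 0 0 0 0.5'
cat >look.py <<'E'
from h import *
import cv2,sys
t=sys.argv[1]
s=env.sense();print(s['time_s'],np.round(s['position'],4))
for n in('wrist','top'):
    c=optics.calibration(n);f=optics.grab_frame(n);cv2.imwrite(f'pics/{n}_{t}.png',f)
    for q,z in(('cartridge',.04),('bottle_white',.004),('bottle_blue',.004),('bottle_lime',.004)):
        r=finder.pinpoint(n,q);print(n,q,[(np.round(x['centre'],1).tolist(),round(x['p'],2),at(n,x['centre'],z,c).round(4)) for x in r[:3]])
E
python3 look.py a
```

```text
time_s: 5.38
position: [0.5208, -0.151, 0.0717]
ee_rot: [[-0.999, 0.003, -0.05], [0.05, -0.001, -0.999], [-0.003, -1.0, 0.001]]
ft_force: [0.8, -2.1, 7.6]
finger_gap: 0.5
time_s: 6.0
position: [0.4277, -0.1464, 0.1713]
ee_rot: [[-0.999, 0.001, -0.051], [0.051, -0.001, -0.999], [-0.002, -1.0, 0.001]]
ft_force: [-0.1, -1.3, -0.2]
finger_gap: 0.5
6.0 [ 0.4277 -0.1464  0.1713]
wrist cartridge [([254.2, 116.9], 0.95, array([ 0.4973, -0.1494])), ([9.3, 320.9], 0.66, array([0.231 , 0.2721])), ([356.8, 346.1], 0.59, array([ 0.2132, -0.2685]))]
wrist bottle_white [([126.4, 46.4], 0.63, array([ 0.5901, -0.0138]))]
wrist bottle_blue [([375.3, 36.9], 0.96, array([ 0.5858, -0.2853])), ([433.2, 54.6], 0.24, array([ 0.5733, -0.361 ]))]
wrist bottle_lime [([432.9, 54.2], 0.69, array([ 0.5737, -0.3606]))]
top cartridge [([166.8, 277.8], 0.85, array([0.2311, 0.2858])), ([323.8, 183.6], 0.73, array([ 0.4977, -0.1373])), ([372.7, 290.7], 0.56, array([ 0.2102, -0.2659]))]
top bottle_white [([279.7, 155.9], 0.85, array([ 0.5837, -0.0149]))]
top bottle_blue []
top bottle_lime [([305.5, 184.5], 0.57, array([ 0.5007, -0.09  ])), ([247.2, 128.6], 0.45, array([0.6644, 0.0818]))]
```

View pics/wrist_a.png

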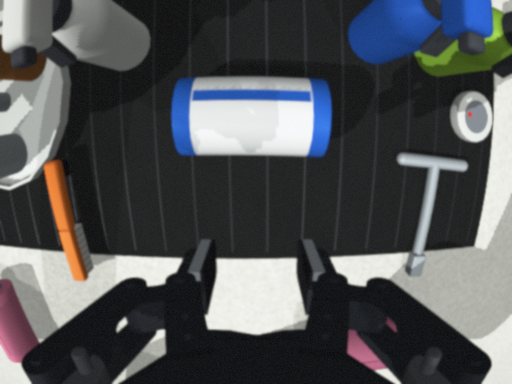

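```bash
python3 -m crank '0 0 0 22 -1 -48 0.5;0 0 0 22 -1 -46 0.5;0 0 0 0 0 0 0.5;0 0 0 0 0 -4 0.5;0 0 0 0 0 -1 0.5';  python3 -m crank '0 0 0 6 -0.3 1 0.5;0 0 0 9 -0.4 1.3 0.5;0 0 0 9 -0.4 0.9 0.5;0 0 0 9 -0.5 0.3 0.5;0 0 0 10 -0.5 0 0.5'; python3 -m crank '0 0 0 10 -0.5 0 0.5;0 0 0 10 -0.5 0 0.5;0 0 0 10 -0.5 0 0.5;0 0 0 9 -0.5 -0.4 0.5;0 0 0 7 -0.3 -0.6 0.5'; python3 -m crank '0 0 0 3 0 0 0.5;0 0 0 0 0 30 0.5;0 0 0 -20 1 40 0.5;0 0 0 -50 2 30 0.5;0 0 0 -20 1 0 0.5'
python3 look.py b
```

```text
time_s: 7.12
position: [0.4735, -0.1486, 0.0724]
ee_rot: [[-0.999, 0.001, -0.05], [0.05, -0.0, -0.999], [-0.001, -1.0, 0.0]]
ft_force: [-0.3, 0.3, 0.6]
finger_gap: 0.499
time_s: 7.75
position: [0.517, -0.1506, 0.0747]
ee_rot: [[-0.999, -0.0, -0.05], [0.05, 0.0, -0.999], [0.0, -1.0, -0.0]]
ft_force: [-0.7, -0.8, 0.3]
finger_gap: 0.503
time_s: 8.38
position: [0.5629, -0.1529, 0.0737]
ee_rot: [[-0.999, -0.0, -0.05], [0.05, 0.0, -0.999], [0.0, -1.0, -0.0]]
ft_force: [-0.2, 0.4, 0.7]
finger_gap: 0.502
time_s: 9.0
position: [0.4745, -0.149, 0.1768]
ee_rot: [[-0.999, 0.004, -0.051], [0.05, -0.001, -0.999], [-0.004, -1.0, 0.001]]
ft_force: [0.4, -0.7, -0.7]
finger_gap: 0.5
9.0 [ 0.4745 -0.149   0.1768]
wrist cartridge [([254.6, 166.8], 0.87, array([ 0.4971, -0.15  ])), ([345.7, 366.4], 0.79, array([ 0.2155, -0.2629])), ([20.9, 339.4], 0.66, array([0.2342, 0.2693]))]
wrist bottle_white [([251.5, 164.0], 0.66, array([ 0.4942, -0.1464])), ([128.2, 86.0], 0.61, array([ 0.5923, -0.0143]))]
wrist bottle_blue [([371.4, 81.0], 0.73, array([ 0.583 , -0.2823]))]
wrist bottle_lime []
top cartridge [([323.8, 180.1], 0.88, array([ 0.5076, -0.1373])), ([372.0, 292.0], 0.71, array([ 0.2067, -0.2639])), ([167.5, 279.5], 0.59, array([0.2266, 0.2836]))]
top bottle_white [([302.2, 185.4], 0.63, array([ 0.4979, -0.0805]))]
top bottle_blue []
top bottle_lime []
```

View pics/wrist_b.png

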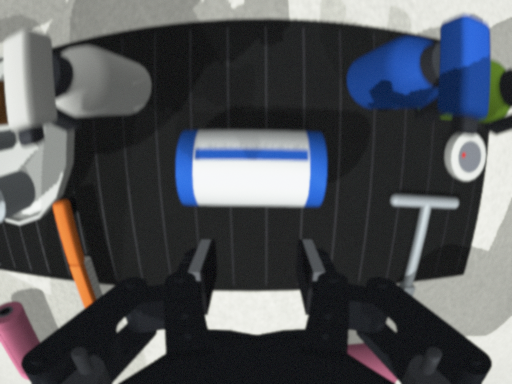

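```bash
python3 -m crank '0 0 0 -4 0 -52 0.5;0 0 0 0 0 -50 0.5;0 0 0 0 0 0 0.5;0 0 0 0 0 -4 0.5;0 0 0 0 0 -2 0.5';  python3 -m crank '0 0 0 6 -0.3 0.6 0.5;0 0 0 9 -0.4 1.1 0.5;0 0 0 9 -0.4 0.8 0.5;0 0 0 9 -0.5 0.3 0.5;0 0 0 10 -0.5 0 0.5'
```

```text
time_s: 10.12
position: [0.4722, -0.149, 0.0677]
ee_rot: [[-0.999, 0.002, -0.05], [0.05, -0.001, -0.999], [-0.002, -1.0, 0.0]]
ft_force: [-6.9, 2.5, 25.1]
finger_gap: 0.502
time_s: 10.75
position: [0.518, -0.1519, 0.0737]
ee_rot: [[-0.999, 0.009, -0.05], [0.05, -0.003, -0.999], [-0.009, -1.0, 0.002]]
ft_force: [-1.3, -0.3, 29.2]
finger_gap: 0.5
```

```bash
python3 -m crank '0 0 0 10 -0.5 0.5 0.5;0 0 0 10 -0.5 0.2 0.5;0 0 0 10 -0.5 0 0.5;0 0 0 8 -0.4 0 0.5;0 0 0 4 -0.2 0 0.5'; python3 -m crank '0 0 0 0 0 0 0.5;0 0 0 0 0 30 0.5;0 0 0 -20 1 40 0.5;0 0 0 -50 2 30 0.5;0 0 0 -20 1 0 0.5'
python3 look.py c
```

```text
time_s: 11.38
position: [0.5594, -0.1543, 0.0728]
ee_rot: [[-0.999, 0.007, -0.05], [0.05, -0.003, -0.999], [-0.007, -1.0, 0.003]]
ft_force: [1.6, -3.7, 16.9]
finger_gap: 0.497
time_s: 12.0
position: [0.466, -0.1493, 0.1721]
ee_rot: [[-0.999, 0.004, -0.05], [0.05, -0.001, -0.999], [-0.004, -1.0, 0.001]]
ft_force: [0.5, 0.3, -0.7]
finger_gap: 0.501
12.0 [ 0.466  -0.1493  0.1721]
wrist cartridge [([17.6, 337.5], 0.88, array([0.2334, 0.2693])), ([349.7, 365.2], 0.76, array([ 0.2139, -0.2669])), ([251.4, 116.5], 0.62, array([ 0.5365, -0.1498]))]
wrist bottle_white [([124.6, 79.8], 0.56, array([ 0.5908, -0.0126])), ([243.7, 72.7], 0.55, array([ 0.5831, -0.1437]))]
wrist bottle_blue [([374.6, 72.5], 0.59, array([ 0.5836, -0.2849]))]
wrist bottle_lime []
top cartridge [([372.6, 293.3], 0.89, array([ 0.2034, -0.2654])), ([167.5, 281.6], 0.7, array([0.2211, 0.2833])), ([324.9, 170.5], 0.67, array([ 0.5351, -0.1405]))]
top bottle_white [([277.6, 153.9], 0.81, array([ 0.5896, -0.0087]))]
top bottle_blue [([417.7, 183.8], 0.45, array([ 0.5094, -0.4106]))]
top bottle_lime []
```

```bash
python3 -m crank '0 0 0 22 -1 -46 0.5;0 0 0 22 -1 -51 0.5;0 0 0 0 0 0 0.5;0 0 0 0 0 -3 0.5;0 0 0 0 0 -2 0.5';  python3 -m crank '0 0 0 6 -0.3 0.8 0.5;0 0 0 9 -0.4 1.2 0.5;0 0 0 9 -0.4 0.9 0.5;0 0 0 9 -0.5 0.3 0.5;0 0 0 10 -0.5 0 0.5'; python3 -m crank '0 0 0 10 -0.5 0.2 0.5;0 0 0 10 -0.5 0 0.5;0 0 0 10 -0.5 0 0.5;0 0 0 8 -0.4 0 0.5;0 0 0 4 -0.2 0 0.5'; python3 -m crank '0 0 0 0 0 0 0.5;0 0 0 0 0 30 0.5;0 0 0 -30 1 40 0.5;0 0 0 -50 2 30 0.5;0 0 0 -20 1 0 0.5'
python3 look.py d
```

```text
time_s: 13.12
position: [0.5112, -0.1512, 0.0694]
ee_rot: [[-0.999, 0.003, -0.05], [0.05, -0.001, -0.999], [-0.003, -1.0, 0.0]]
ft_force: [-4.9, 2.7, 24.6]
finger_gap: 0.503
time_s: 13.75
position: [0.5557, -0.1539, 0.0739]
ee_rot: [[-0.999, 0.006, -0.05], [0.05, -0.002, -0.999], [-0.006, -1.0, 0.002]]
ft_force: [-0.8, -1.9, 19.7]
finger_gap: 0.505
time_s: 14.38
position: [0.5969, -0.1563, 0.0724]
ee_rot: [[-0.999, 0.003, -0.051], [0.051, -0.002, -0.999], [-0.004, -1.0, 0.002]]
ft_force: [0.6, -3.4, 8.6]
finger_gap: 0.501
time_s: 15.0
position: [0.4946, -0.1515, 0.1735]
ee_rot: [[-0.999, 0.004, -0.051], [0.051, -0.001, -0.999], [-0.004, -1.0, 0.001]]
ft_force: [0.9, -0.8, -0.2]
finger_gap: 0.503
15.0 [ 0.4946 -0.1515  0.1735]
wrist cartridge [([21.5, 350.6], 0.84, array([0.227, 0.28 ])), ([251.2, 108.9], 0.62, array([ 0.5721, -0.1521]))]
wrist bottle_white [([127.6, 103.3], 0.93, array([ 0.5925, -0.0161]))]
wrist bottle_blue [([375.4, 97.9], 0.75, array([ 0.5839, -0.2874]))]
wrist bottle_lime []
top cartridge [([326.7, 155.9], 0.98, array([ 0.5772, -0.1458])), ([167.9, 280.8], 0.88, array([0.2232, 0.2823])), ([371.0, 289.6], 0.78, array([ 0.2129, -0.2614]))]
top bottle_white [([279.9, 154.3], 0.67, array([ 0.5885, -0.0154]))]
top bottle_blue [([417.4, 186.3], 0.74, array([ 0.5021, -0.4094]))]
top bottle_lime []
```

View pics/wrist_d.png

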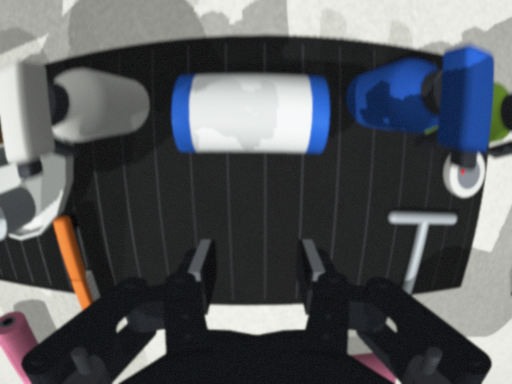

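```bash
python3 -m crank '0 0 0 36 -1 -35 0.5;0 0 0 35 -1 -40 0.5;0 0 0 0 0 -22 0.5;0 0 0 0 0 0 0.5;0 0 0 0 0 -4 0.5';  python3 -m crank '0 0 0 3 -0.2 -0.5 0.5;0 0 0 6 -0.3 0 0.5;0 0 0 7 -0.3 0 0.5;0 0 0 7 -0.3 0 0.5;0 0 0 4 -0.1 0 0.5'; python3 -m crank '0 0 0 0 0 0 0.5;0 0 0 0 0 30 0.5;0 0 0 -30 1 40 0.5;0 0 0 -50 2 30 0.5;0 0 0 -20 1 0 0.5'
python3 look.py e
```

```text
time_s: 16.12
position: [0.5693, -0.1533, 0.0737]
ee_rot: [[-0.999, 0.007, -0.05], [0.05, -0.001, -0.999], [-0.007, -1.0, 0.0]]
ft_force: [-0.2, 4.4, 39.6]
finger_gap: 0.5
time_s: 16.75
position: [0.5966, -0.155, 0.0736]
ee_rot: [[-0.999, 0.008, -0.05], [0.05, -0.002, -0.999], [-0.008, -1.0, 0.001]]
ft_force: [0.8, 0.2, 22.8]
finger_gap: 0.5
time_s: 17.38
position: [0.4928, -0.1506, 0.1719]
ee_rot: [[-0.999, 0.004, -0.05], [0.05, -0.001, -0.999], [-0.004, -1.0, 0.001]]
ft_force: [1.0, 0.3, -0.7]
finger_gap: 0.497
17.375 [ 0.4928 -0.1506  0.1719]
wrist cartridge [([22.3, 347.9], 0.87, array([0.2355, 0.2708])), ([254.7, 99.8], 0.84, array([ 0.5786, -0.1549]))]
wrist bottle_white [([126.3, 103.4], 0.75, array([ 0.5907, -0.0144]))]
wrist bottle_blue [([374.8, 95.9], 0.9, array([ 0.5842, -0.2853]))]
wrist bottle_lime []
top cartridge [([167.1, 281.4], 0.89, array([0.2216, 0.2844])), ([328.1, 152.1], 0.88, array([ 0.5883, -0.1498])), ([373.2, 288.9], 0.61, array([ 0.2149, -0.2673]))]
top bottle_white [([276.8, 154.9], 0.6, array([ 0.5865, -0.0064]))]
top bottle_blue []
top bottle_lime []
```

View pics/wrist_e.png

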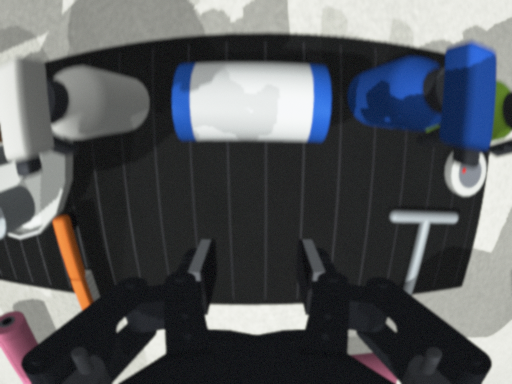

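View pics/top_e.png

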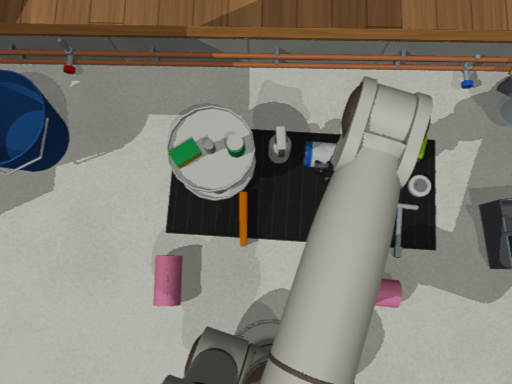

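```bash
python3 -m crank '0 0 0 -30 0 40 0.5;0 0 0 -40 0 20 0.5;0 0 0 -40 -30 0 0.5;0 0 0 -40 -40 0 0.5;0 0 0 -40 -40 0 0.5'; python3 -m crank '0 0 0 -30 -50 0 0.5;0 0 0 -20 -50 0 0.5;0 0 0 0 -50 0 0.5;0 0 0 0 -40 0 0.5;0 0 0 0 0 0 0.5'
python3 look.py f
python3 - <<'E'
import cv2
a=cv2.imread('pics/top_f.png')[110:220,240:450]
cv2.imwrite('pics/top_fc.png',cv2.resize(a,None,fx=3.8,fy=3.8,interpolation=cv2.INTER_CUBIC))
E
```

```text
time_s: 18.5
position: [0.3023, -0.2613, 0.2293]
ee_rot: [[-0.999, 0.0, -0.049], [0.049, -0.0, -0.999], [-0.0, -1.0, 0.0]]
ft_force: [0.6, 0.2, -0.8]
finger_gap: 0.501
time_s: 19.12
position: [0.253, -0.4525, 0.2276]
ee_rot: [[-0.999, -0.001, -0.052], [0.052, 0.002, -0.999], [0.001, -1.0, -0.002]]
ft_force: [-0.6, 0.9, -0.6]
finger_gap: 0.5
19.125 [ 0.253  -0.4525  0.2276]
wrist cartridge [([116.0, 216.6], 0.88, array([ 0.2141, -0.2719]))]
wrist bottle_white []
wrist bottle_blue []
wrist bottle_lime []
top cartridge [([372.1, 289.8], 0.9, array([ 0.2125, -0.2643])), ([327.6, 153.8], 0.89, array([ 0.5834, -0.1484])), ([169.0, 278.9], 0.72, array([0.2283, 0.2797]))]
top bottle_white [([276.5, 157.3], 0.63, array([ 0.5793, -0.0056]))]
top bottle_blue [([371.4, 159.4], 0.76, array([ 0.5785, -0.2803]))]
top bottle_lime [([397.5, 162.8], 0.55, array([ 0.5699, -0.3552]))]
```

View pics/top_fc.png

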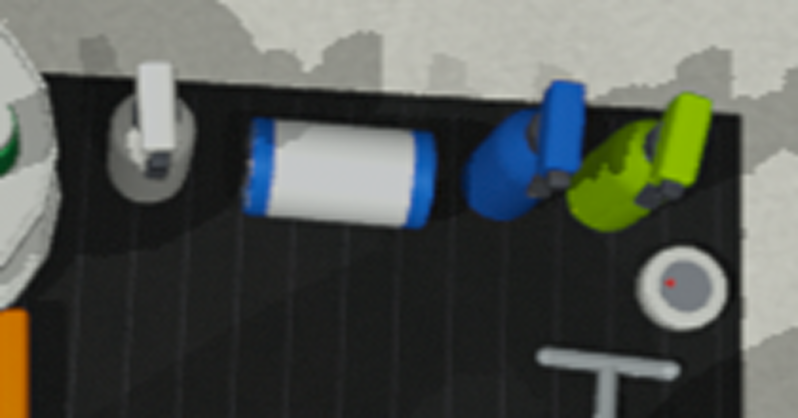

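```bash
python3 - <<'E'
from h import *
c=optics.calibration('top')
P=lambda u,v:(240+u/3.8,110+v/3.8)
feet=[at('top',P(*p),.006,c)+[.030,0] for p in((148,202),(495,219),(603,231))];print(np.round(feet,4))
A=np.array(feet);k=np.polyfit(A[:,1],A[:,0],1);print('row slope,x@-.15',k[0],np.polyval(k,-.15), 'using neighbours',np.interp(-.15,A[1::-1,1],A[1::-1,0]))
# cartridge centre: bisector of tangent rays in xz-plane at z=.04
def ang(p): o,d=ray('top',p,c); return np.arctan2(d[0],-d[2]),o
a1,o=ang(P(340,222));a2,_=ang(P(343,123));print('cart x',o[0]+np.tan((a1+a2)/2)*(o[2]-.04),'diam',(np.sin(abs(a2-a1)/2)*(o[2]-.04)/np.cos((a1+a2)/2))*2)
for p in((343,92),(80,76),(735,114)):print('matback',at('top',P(*p),.004,c).round(4))
print(at('top',P(250,167),.04,c),at('top',P(430,178),.04,c))
E
```

```text
[[ 0.5915 -0.0129]
 [ 0.5836 -0.2759]
 [ 0.5759 -0.3571]]
row slope,x@-.15 0.041652400350615466 0.5864049991886701 using neighbours 0.5873950815377892
cart x 0.5787882308264815 diam 0.07321655640771257
matback [ 0.652 -0.162]
matback [0.6609 0.0409]
matback [ 0.6402 -0.4618]
[ 0.58173239 -0.08696591] [ 0.57597095 -0.22009977]
```

```bash
python3 -m crank '0 0 0 0 40 0 0.5;0 0 0 20 50 0 0.5;0 0 0 20 50 0 0.5;0 0 0 30 50 0 0.5;0 0 0 40 40 0 0.5'; python3 -m crank '0 0 0 40 40 0 0.5;0 0 0 40 32 0 0.5;0 0 0 50 0 -20 0.5;0 0 0 50 0 -40 0.5;0 0 0 30 0 -50 0.5'; python3 -m crank '0 0 0 0 0 -35 0.5;0 0 0 0 0 -5 0.5;0 0 0 0 0 0 0.5'
```

```text
time_s: 20.25
position: [0.3637, -0.2186, 0.2299]
ee_rot: [[-0.999, 0.002, -0.05], [0.05, -0.001, -0.999], [-0.002, -1.0, 0.001]]
ft_force: [1.5, -1.4, 0.1]
finger_gap: 0.501
time_s: 20.88
position: [0.5745, -0.148, 0.1195]
ee_rot: [[-0.999, 0.002, -0.049], [0.049, -0.001, -0.999], [-0.002, -1.0, 0.0]]
ft_force: [-0.1, -0.2, -0.1]
finger_gap: 0.502
time_s: 21.25
position: [0.5723, -0.1485, 0.0815]
ee_rot: [[-0.999, 0.001, -0.05], [0.05, -0.0, -0.999], [-0.001, -1.0, 0.0]]
ft_force: [0.2, -0.9, -0.1]
finger_gap: 0.501
```

```bash
python3 -m crank '0 0 0 0 0 -5 0.5;0 0 0 0 0 -3 0.5;0 0 0 0 0 0 0.5'; python3 -m crank '0 0 0 3 -0.1 -0.2 0.5;0 0 0 5 -0.2 0 0.5;0 0 0 5 -0.2 0 0.5;0 0 0 3 -0.1 0 0.5;0 0 0 0 0 0 0.5'; python3 -m crank '0 0 0 0 0 30 0.5;0 0 0 -30 0 40 0.5;0 0 0 -50 0 40 0.5;0 0 0 -40 0 30 0.5;0 0 0 -40 -20 0 0.5'; python3 -m crank '0 0 0 -40 -40 0 0.5;0 0 0 -40 -50 0 0.5;0 0 0 -40 -50 0 0.5;0 0 0 -30 -50 0 0.5;0 0 0 -10 -50 0 0.5'; python3 -m crank '0 0 0 0 -40 0 0.5;0 0 0 0 0 0 0.5'
python3 look.py g
python3 - <<'E'
import cv2
a=cv2.imread('pics/top_g.png')[110:220,240:450]
cv2.imwrite('pics/top_gc.png',cv2.resize(a,None,fx=3.8,fy=3.8,interpolation=cv2.INTER_CUBIC))
E
```

```text
time_s: 21.62
position: [0.573, -0.1487, 0.074]
ee_rot: [[-0.999, 0.003, -0.05], [0.05, -0.001, -0.999], [-0.003, -1.0, 0.001]]
ft_force: [0.0, 0.6, 6.5]
finger_gap: 0.501
time_s: 22.25
position: [0.5893, -0.1497, 0.0741]
ee_rot: [[-0.999, 0.004, -0.05], [0.05, -0.001, -0.999], [-0.004, -1.0, 0.001]]
ft_force: [-0.0, -2.0, 8.0]
finger_gap: 0.502
time_s: 22.88
position: [0.429, -0.169, 0.2143]
ee_rot: [[-0.999, 0.005, -0.049], [0.049, -0.002, -0.999], [-0.005, -1.0, 0.002]]
ft_force: [-0.8, -1.0, -0.4]
finger_gap: 0.504
time_s: 23.5
position: [0.2694, -0.4084, 0.2123]
ee_rot: [[-0.999, 0.001, -0.052], [0.052, -0.002, -0.999], [-0.002, -1.0, 0.002]]
ft_force: [1.8, -0.1, 1.2]
finger_gap: 0.5
time_s: 23.75
position: [0.2705, -0.4486, 0.2105]
ee_rot: [[-0.999, -0.0, -0.053], [0.053, 0.0, -0.999], [0.0, -1.0, -0.0]]
ft_force: [-0.1, 0.0, -0.2]
finger_gap: 0.499
23.75 [ 0.2705 -0.4486  0.2105]
wrist cartridge [([115.0, 235.7], 0.69, array([ 0.2128, -0.271 ])), ([165.6, 87.3], 0.42, array([ 0.3797, -0.3589]))]
wrist bottle_white []
wrist bottle_blue []
wrist bottle_lime []
top cartridge [([328.3, 154.0], 0.83, array([ 0.5828, -0.1503])), ([370.5, 293.8], 0.65, array([ 0.202 , -0.2598])), ([167.4, 279.9], 0.63, array([0.2256, 0.2838]))]
top bottle_white [([278.5, 155.6], 0.67, array([ 0.5845, -0.0114])), ([417.9, 186.8], 0.43, array([ 0.5006, -0.4108]))]
top bottle_blue [([371.9, 160.4], 0.86, array([ 0.5756, -0.2816]))]
top bottle_lime [([394.3, 163.3], 0.83, array([ 0.5683, -0.3459])), ([414.6, 186.2], 0.49, array([ 0.5022, -0.4015]))]
```

View pics/top_gc.png

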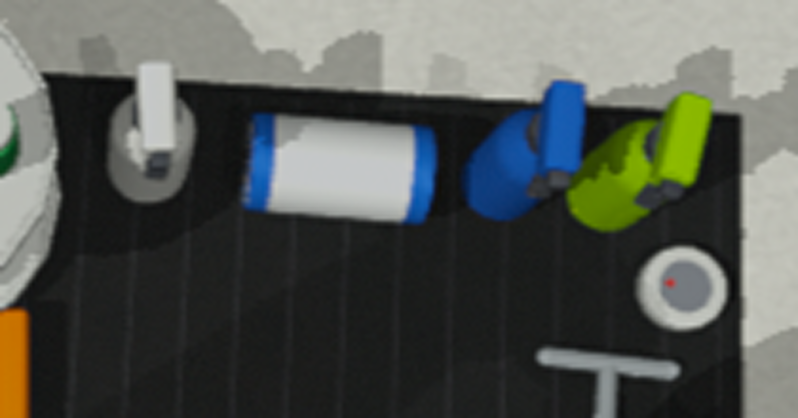

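```bash
python3 -c "
from workcell import order;print(order.finish_job())"
```

```text
the job is handed in; nothing more can be done
None
```

The cartridge is rolled back into the gap and the job is handed in at about 24 s. I used a half-open gripper pressing only on its top, in five rolling strokes with no pinching or lifting.

- **Across the row:** in the last overhead picture, with the arm well clear, its middle is at about x = 0.582 m. The bottles' line there is at 0.583 to 0.5875 m, depending on whether I used the bottles' feet or the mat edges. That leaves it 1 to 6 mm short, within the allowed 15 mm.
- **Along the row:** it is about 5 to 10 mm from the gap's middle, within the allowed 35 mm.
- **Direction:** its length is about parallel to the row.
- **Everything else:** the bottles, pipe key and leak alarm look unmoved in the last overhead crops. I did not measure the grout brush or the turntable at the end; the brush is only partly in the last crops.

**What went wrong or disagreed:**
- An extra stroke passed just over the cartridge without gripping it, so I repeated it lower.
- The fingers slipped a little on most strokes, pressing with up to about 40 N.
- Partway through, the wrist and top cameras disagreed on the cartridge's position by up to 10 mm while the arm hid part of it. I moved the arm away, measured again and made one last small push.

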